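# Dock a specimen-tube rack and lock it with the two-stage lever

### The job

Push the white tube rack that stands part-way in the aluminium dock fully home against the dock's back stop. Then slide the dock's black lever towards the rack, past its first notch, all the way to its second stop, so that its bolt locks the rack in. Push with the fingertips only: never lift or tip the rack, and leave the other things on the bench where they are.

Things in the scene. Friction and masses are not known exactly. Their poses are not given: they have to be found in the camera images.
- dock: Fixed dock: aluminium plate 250 x 210 mm, 8 mm thick, on the bench. Origin at bench height, mid-width of the channel; x along the channel to the back stop (face at x = +78 mm), y to the left, z up. Channel 94 mm wide between steel rails 30 mm high; the rack slides in along +x. Grey lever housing, 46 (x) by 95 (y) by 45 mm high, centred at x = -62, y = -102 mm.
- bolt_tip (a point): Tip of the lever's steel bolt, 10 mm thick, 20 mm above the bench, at x = -62 mm in the dock's frame. It comes out of the housing along the dock's +y as the lever slides: outside the channel when open and at the first notch, 20 mm inside it at the second stop. It passes in front of a rack that is home; a rack more than about 5 mm short of home blocks it.
- rack_mid (a point): Centre, half-way up, of the white plastic tube rack: 130 mm along its x (the channel), 86 mm wide, 62 mm high, 91 mm to the top of the purple caps. About 0.35 kg; its underside slides on the plate (drag 2 to 6 N), 8 mm above the bench. Home: this point at x = +13 mm in the dock's frame; at the start 50 to 80 mm short of that.
- rack_front (a point): Centre of the rack's front face: a closed flat panel 86 mm wide, 62 mm high, facing the open front of the dock, 65 mm from rack_mid along the rack's -x. Home: x = -52 mm in the dock's frame.
- lever_top (a point): Middle of the top of the lever's black paddle, 97 mm above the bench; axes as the dock's. Paddle 30 mm (x) by 12 mm (y), reaching down to 55 mm above the bench (housing top 45 mm). It slides along the dock's +y, towards the rack. In the dock's frame x = -62 mm, y = -122 mm (open), -102 mm (first notch), -78 mm (second stop).
- lever (a joint): Travel of the lever in m along the dock's +y: 0 open (start within 3 mm of it), 0.020 to 0.023 first notch, 0.044 second stop (hard). A sprung detent resists with up to about 10 N before the first notch (most near 0.004) and after it (most near 0.027). Past 0.034 it draws the lever to within 1 mm of the second stop and keeps it there; let go before, it drops back to the first notch.
- red_rack: Bystander: red tube rack, 110 x 86 x 62 mm, with a few tubes, left of the dock. Origin: centre of its underside.
- marker: Bystander: marker pen, 121 mm long, lying left of the dock. Origin: underside.
- specimen_jar: Bystander: white jar with lid, 56 mm across, 65 mm high, right of the dock. Origin: centre of its underside.
- tube_block: Bystander: grey 45 x 45 x 30 mm block holding one capped tube (95 mm high in all), standing on the dock's plate beyond the lever housing. Origin: centre of its underside.
- dropper: Bystander: small brown bottle, 32 mm across, 75 mm high, right of the dock. Origin: centre of its underside.
- tip_box: Bystander: blue box with pale lid, 120 x 85 x 76 mm, at the right of the bench. Origin: centre of its underside.
- tray: Bystander: empty steel tray, 160 x 110 x 30 mm, at the left of the bench. Origin: centre of its underside.

How it is judged:
By the outcome, as a careful person would: the job done as asked, in the order asked, and still so for the second after the job is handed in, with the robot touching nothing.
It also fails if it takes over 45 s, if anything falls off the work surface, if the arm or the gripper's body presses on something with over 40 N, if the wrist force passes 120 N, or if a joint passes its speed limit or range.

### The arm

A 7-joint arm with a two-finger parallel gripper is mounted at the origin on the work surface. World frame = base frame: x ahead of the robot, y to its left, z up, the work surface at z = 0. Lengths are in m, angles in rad, forces in N, time in s.
With the tool pointing down it reaches from about 0.4 to 0.875 m from the base axis. Payload 19.3 kg.
Tool frame: the origin (TCP) lies at the very end of the fingers, on their centre line; the grasp point (between the pads) lies 19 mm behind it; z points along the fingers, y is the direction in which the jaws open and shut (so a half turn about z gives the same grasp; the last joint's range is limited). The gripper opens to 85 mm and grips with 20 to 120 N. Pads are 22 mm wide; open, the fingers measure 114 mm over their backs; the gripper's body (76 mm by 85 mm) begins 54 mm behind the grasp point. The pads swing forward as they close: fully open they stand 13 mm farther back than shut.
Start: joints at [1.214, 0.521, -0.036, 1.599, 0.021, 1.021, -0.113], TCP at [0.177, -0.599, 0.231] pointing down, gripper open.
Joint ranges: [-2.91, 2.91], [-0.3, 2.13], [-1.5, 1.42], [0.17, 2.43], [-1.26, 4.41], [0.16, 1.93], [-2.52, 2.52]. Speed limits (rad/s): [1.89, 1.89, 2.39, 2.39, 3.01, 3.01, 3.01].

### API

Orientations are given as [roll, pitch, yaw] about the fixed x, y, z axes, in that order (R = Rz(yaw) Ry(pitch) Rx(roll)).
In Python, from workcell import bot gives the robot as it stands. The module is installed in compiled form; this text tells all that it offers.
- The arm moves only by the shell command python3 -m inch 'ROWS' [FORCE]. ROWS is JSON, a list of rows, each an object of numbers: "dx", "dy", "dz": the shift along the tool's x, y, z in mm; "rx", "ry", "rz": the turn, a rotation vector about the tool's x, y, z in rad; "hand": the closure, from -1 (fully open) to 1 (shut), so that 0 is half open. In form: [{"dx": .., "dy": .., "dz": .., "rx": .., "ry": .., "rz": .., "hand": ..}, ...]. A call has 1 to 10 rows; each row shifts and turns the commanded pose from where the row before left it, along the tool's axes as they then stand; what a row does not reach is not made up. A row lasts 1/10 s, in which the tool goes at most 50 mm and 8.59 degrees, less where a joint would pass 70% of its speed; a pose out of reach is approached as far as the arm can. A call with a gripper value outside its range is refused whole. The fingers move at their own pace and stop on an object; FORCE is the grip in N (left out, the last holds). Time passes only in rows, so rows that do not move let the fingers close. It gives the time, the measured TCP pose, the force and the opening at its end, in the units of the state.
- bot.observe(): the state, without advancing time (a new reading comes with each control period).
- bot.grab_frame(name): name is "scene" or "side" or "wrist"; returns (picture, depth): 480x640x3 uint8, red, green, blue; 480x640 float32, m along the optical axis (not along the pixel's ray), 0 where there is no reading.
- bot.get_calibration(name): a dict with "vertical_fov" (degrees; the focal length in pixels is half the picture's height over the tangent of half this angle, whatever the lens; pixels are square), "cx", "cy" (the principal point, pixels), "k1" (the pictures are not rectified: a ray, as slopes to the right and down, at radius r is drawn at 1 + k1 r^2 times it, then the intrinsics apply), "origin" and "orientation" of the camera in the world. Camera axes: x right, y down, z forward; pixel columns grow to the right and rows downward; lengths in m; the calibration is good to about 2 mm. A picture is of the moment at which its call begins: read the wrist's pose just before it. get_calibration takes no time and is no camera call; for the wrist camera it gives the pose at the moment of the call.
- bot.job_done(): hands the job in, once; it reports no verdict.
Trained networks look in the newest picture that a camera, given by its name, has taken for a name from the list of things; names that differ only in an ending like _2 or _b are one class to them, and where a whole thing is asked for, a point or a joint stands for the part that bears it (a point fixed in the world has none). Each returns a list of dicts, best first, with "score" (0 to 1); they miss things now and then, are a little off and sometimes report something else, mostly with a low value. They report only what shows in the picture. A call takes as long as a camera call.
- bot.trace(camera, target): "region" (480x640 bool, what is visible of it) and "box" ([left, top, right, bottom] in pixels, round what is visible of it).
- bot.tip_of(camera, target): "centre" ([row, column] in pixels: a listed point, or the origin of a listed thing).
The state is a dict: "clock": time; "qpos": joint angles; "qd": joint speeds; "joint_efforts": joint torques, N m; "position": TCP position; "tool_rot": TCP orientation; "force": force on the tool from outside, world axes, zero at the start; "moment": the same for the moment, N m; "grip_width": finger opening in m.
Only numpy, scipy, OpenCV 4.12 (cv2) and the standard library are available. Lean on these libraries where they do the work, as an engineer would, in place of code of your own. Each camera call takes 0.05 s, during which the arm holds its last target.

## Working session

There is one attempt and no reset: what is moved stays moved. The work goes in short steps, Python scripts to look and compute and a shell command to move; the robot and the scene stay as the last step left them, time stands still between calls to the robot, and variables do not carry over. Pictures are saved under pics/ and viewed, and the job is handed in when it is done.

```bash
mkdir -p pics; ls; python3 - <<'E'
from workcell import bot
import cv2,numpy as np
s=bot.observe();print({k:np.round(v,3).tolist() for k,v in s.items()})
for n in ["scene","side"]:
    p,d=bot.grab_frame(n);cv2.imwrite(f"pics/{n}0.png",p[:,:,::-1]);np.save(f"{n}0.npy",d)
    print(n,bot.get_calibration(n))
    for t in ["rack_front","rack_mid","lever_top","bolt_tip","dock"]:
        r=bot.tip_of(n,t);print(t,[(np.round(x["centre"],1).tolist(),round(x["score"],2)) for x in r[:2]])
E
```

```text
pics
{'clock': 0.0, 'qpos': [1.214, 0.522, -0.036, 1.6, 0.021, 1.021, -0.113], 'qd': [-0.001, 0.001, -0.0, 0.001, -0.002, -0.0, 0.001], 'joint_efforts': [0.002, -92.713, 1.981, -36.994, 0.018, 0.008, 0.0], 'position': [0.177, -0.599, 0.231], 'tool_rot': [-3.14, 0.0, 0.287], 'force': [0.445, 0.105, -0.049], 'moment': [-0.064, -0.039, -0.026], 'grip_width': 0.085}
scene {'vertical_fov': 54.94723536203488, 'cx': 315.756712409053, 'cy': 245.79254015624406, 'k1': 0.031567699993985496, 'origin': array([ 1.00092723, -0.55279059,  1.07645058]), 'orientation': array([-2.51404009,  0.01032938,  0.67306488])}
rack_front [([227.4, 317.4], 0.87)]
rack_mid [([235.7, 340.7], 0.9)]
lever_top [([254.8, 314.1], 0.49)]
bolt_tip []
dock [([253.2, 353.6], 0.93), ([151.3, 382.4], 0.3)]
side {'vertical_fov': 54.736803251953326, 'cx': 318.0219734743145, 'cy': 234.05149536281172, 'k1': -0.0030634719309233925, 'origin': array([0.14535701, 1.10911385, 0.83298604]), 'orientation': array([-2.11509687,  0.0194952 , -2.78879631])}
rack_front [([275.2, 331.7], 0.89)]
rack_mid [([271.8, 310.8], 0.69)]
lever_top [([233.8, 323.5], 0.51), ([277.2, 332.8], 0.27)]
bolt_tip []
dock [([282.3, 297.6], 0.65)]
```

View pics/scene0.png

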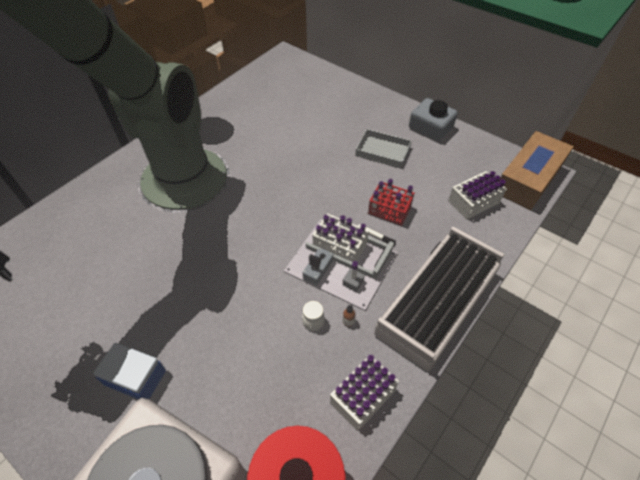

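View pics/side0.png

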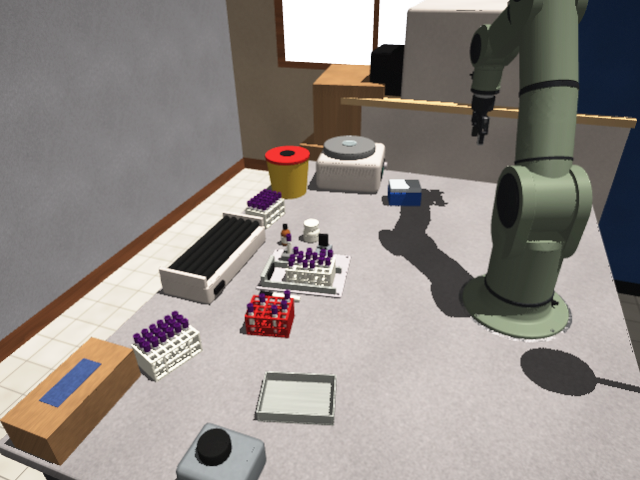

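The scene view shows the white rack in the dock at about (340,235), with the black lever at about (316,260). The red rack, jar and dropper are close by. Next I triangulate.

```bash
cat > h.py <<'E'
import numpy as np,cv2
from scipy.spatial.transform import Rotation as R
def ray(c,row,col):
    f=240/np.tan(np.radians(c["vertical_fov"])/2)
    K=np.array([[f,0,c["cx"]],[0,f,c["cy"]],[0,0,1.]])
    u=cv2.undistortPoints(np.array([[[col,row]]],float),K,np.array([c["k1"],0,0,0,0.]))[0,0]
    return np.array(c["origin"]),R.from_euler("xyz",c["orientation"]).as_matrix()@np.array([u[0],u[1],1.])
def proj(c,P):
    f=240/np.tan(np.radians(c["vertical_fov"])/2)
    p=R.from_euler("xyz",c["orientation"]).inv().apply(np.array(P)-c["origin"]);s=p[:2]/p[2]
    s=s*(1+c["k1"]*(s@s));return f*s[1]+c["cy"],f*s[0]+c["cx"]
def tri(l):
    A=np.zeros((3,3));b=np.zeros(3)
    for c,rc in l:
        o,d=ray(c,*rc);d=d/np.linalg.norm(d);M=np.eye(3)-np.outer(d,d);A+=M;b+=M@o
    P=np.linalg.solve(A,b);return P,[np.round(np.array(proj(c,P))-rc,1) for c,rc in l]
def atz(c,rc,z):
    o,d=ray(c,*rc);return o+d*(z-o[2])/d[2]
E
python3 - <<'E'
from workcell import bot
from h import *
cs,cd=bot.get_calibration("scene"),bot.get_calibration("side")
P={"rack_front":((227.4,317.4),(275.2,331.7),.039),"rack_mid":((235.7,340.7),(271.8,310.8),.039),"lever":((254.8,314.1),(233.8,323.5),.097),"dock":((253.2,353.6),(282.3,297.6),0)}
for k,(a,b,z) in P.items():
    p,e=tri([(cs,a),(cd,b)]);print(k,p.round(3),e,atz(cs,a,z).round(3),atz(cd,b,z).round(3))
for n,(x0,x1,y0,y1) in {"scene":(270,410,170,310),"side":(230,370,200,340)}.items():
    p=cv2.imread(f"pics/{n}0.png")[y0:y1,x0:x1];cv2.imwrite(f"pics/{n}0z.png",cv2.resize(p,None,fx=4.2,fy=4.2,interpolation=cv2.INTER_CUBIC))
E
```

```text
rack_front [0.492 0.084 0.04 ] [array([0.5, 1.7]), array([-0.4,  1.7])] [0.487 0.083 0.039] [0.497 0.086 0.039]
rack_mid [0.558 0.096 0.044] [array([-0.1, -0.3]), array([ 0.1, -0.3])] [0.557 0.1   0.039] [0.56  0.089 0.039]
lever [ 0.564 -0.03   0.099] [array([-0.2, -0.6]), array([ 0.1, -0.5])] [ 0.565 -0.029  0.097] [ 0.564 -0.034  0.097]
dock [ 0.603  0.098 -0.004] [array([-0.2, -0.9]), array([ 0.1, -0.9])] [0.606 0.097 0.   ] [0.598 0.101 0.   ]
```

View pics/scene0z.png

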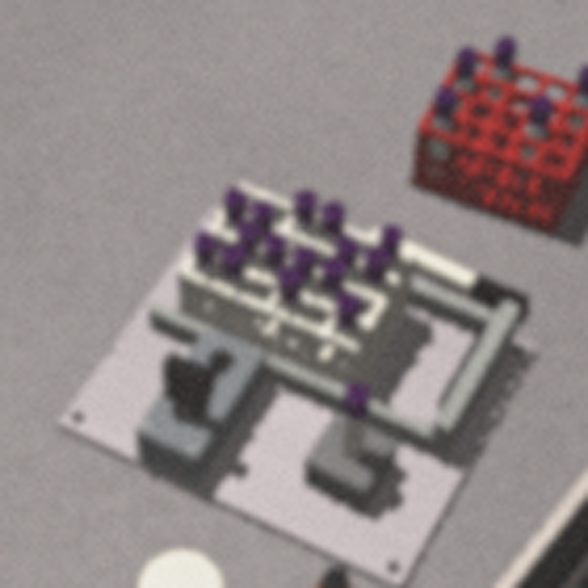

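View pics/side0z.png

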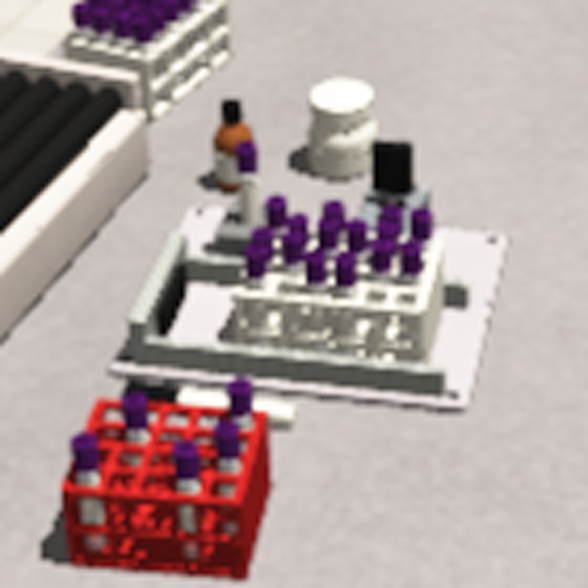

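```bash
python3 -m inch '[{"dx":21,"dy":-25,"dz":-4,"hand":1},{"dx":21,"dy":-25,"dz":-4,"hand":1},{"dx":21,"dy":-25,"dz":-4,"hand":1},{"dx":21,"dy":-25,"dz":-4,"hand":1},{"dx":21,"dy":-25,"dz":-4,"hand":1},{"dx":21,"dy":-25,"dz":-4,"hand":1},{"dx":21,"dy":-25,"dz":-4,"hand":1},{"dx":21,"dy":-25,"dz":-4,"hand":1},{"dx":21,"dy":-25,"dz":-4,"hand":1},{"dx":21,"dy":-25,"dz":-4,"hand":1}]'
python3 -m inch '[{"dx":21,"dy":-25,"dz":-4,"hand":1},{"dx":21,"dy":-25,"dz":-4,"hand":1},{"dx":21,"dy":-25,"dz":-4,"hand":1},{"dx":21,"dy":-25,"dz":-4,"hand":1},{"dx":21,"dy":-25,"dz":-4,"hand":1},{"dx":21,"dy":-25,"dz":-4,"hand":1},{"dx":21,"dy":-25,"dz":-4,"hand":1},{"dx":21,"dy":-25,"dz":-4,"rz":0.05,"hand":1},{"dx":21,"dy":-25,"rz":0.06,"hand":1},{"hand":1}]'
python3 - <<'E'
from workcell import bot
from h import *
s=bot.observe();print({k:np.round(v,3).tolist() for k,v in s.items()})
p,d=bot.grab_frame("wrist");c=bot.get_calibration("wrist");cv2.imwrite("pics/w1.png",p[:,:,::-1]);np.save("w1.npy",d)
np.save("w1c.npy",c,allow_pickle=True);print(c)
for t,z in [("rack_front",.039),("rack_mid",.039),("lever_top",.097),("bolt_tip",.02),("dock",0),("specimen_jar",0),("dropper",0),("tube_block",.008)]:
    for x in bot.tip_of("wrist",t)[:2]:print(t,np.round(x["centre"],1),round(x["score"],2),atz(c,x["centre"],z).round(4))
E
```

```text
{'clock': 0.6, 'qpos': [1.214, 0.521, -0.036, 1.6, 0.021, 1.021, -0.113], 'qd': [-0.0, -0.002, -0.001, -0.001, -0.001, 0.001, -0.001], 'joint_efforts': [-0.002, -92.652, 1.977, -37.016, 0.018, 0.002, -0.0], 'position': [0.177, -0.599, 0.231], 'tool_rot': [-3.142, -0.0, 0.287], 'force': [-0.199, -0.913, -0.358], 'moment': [-0.034, 0.049, 0.005], 'grip_width': 0.086}
{'vertical_fov': 60.77500261258177, 'cx': 320.2750758377945, 'cy': 245.25655653254495, 'k1': -0.029409139831737048, 'origin': array([ 0.24200149, -0.57907542,  0.37496317]), 'orientation': array([ 2.87020703e+00, -5.50504199e-04, -1.28303636e+00])}schema error: expected keys dx, dy, dz, rx, ry, rz, hand
schema error: expected keys dx, dy, dz, rx, ry, rz, hand
```

View pics/w1.png

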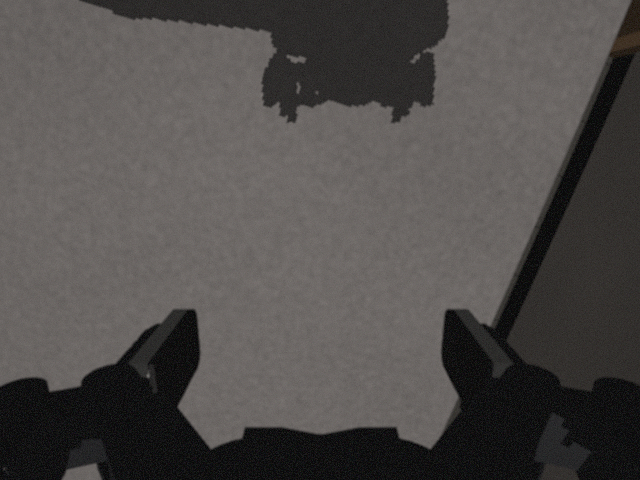

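Every key is required in each row, so those rows were refused. The wrist picture shows only bare bench and the open fingers. I'm resending complete rows.

```bash
python3 -m inch '[{"dx":21,"dy":-25,"dz":-4,"rx":0,"ry":0,"rz":0,"hand":1},{"dx":21,"dy":-25,"dz":-4,"rx":0,"ry":0,"rz":0,"hand":1},{"dx":21,"dy":-25,"dz":-4,"rx":0,"ry":0,"rz":0,"hand":1},{"dx":21,"dy":-25,"dz":-4,"rx":0,"ry":0,"rz":0,"hand":1},{"dx":21,"dy":-25,"dz":-4,"rx":0,"ry":0,"rz":0,"hand":1},{"dx":21,"dy":-25,"dz":-4,"rx":0,"ry":0,"rz":0,"hand":1},{"dx":21,"dy":-25,"dz":-4,"rx":0,"ry":0,"rz":0,"hand":1},{"dx":21,"dy":-25,"dz":-4,"rx":0,"ry":0,"rz":0,"hand":1},{"dx":21,"dy":-25,"dz":-4,"rx":0,"ry":0,"rz":0,"hand":1},{"dx":21,"dy":-25,"dz":-4,"rx":0,"ry":0,"rz":0,"hand":1}]'
python3 -m inch '[{"dx":21,"dy":-25,"dz":-4,"rx":0,"ry":0,"rz":0,"hand":1},{"dx":21,"dy":-25,"dz":-4,"rx":0,"ry":0,"rz":0,"hand":1},{"dx":21,"dy":-25,"dz":-4,"rx":0,"ry":0,"rz":0,"hand":1},{"dx":21,"dy":-25,"dz":-4,"rx":0,"ry":0,"rz":0,"hand":1},{"dx":21,"dy":-25,"dz":-4,"rx":0,"ry":0,"rz":0,"hand":1},{"dx":21,"dy":-25,"dz":-4,"rx":0,"ry":0,"rz":0,"hand":1},{"dx":21,"dy":-25,"dz":-4,"rx":0,"ry":0,"rz":0,"hand":1},{"dx":18,"dy":-22,"dz":0,"rx":0,"ry":0,"rz":0.05,"hand":1},{"dx":10,"dy":-12,"dz":0,"rx":0,"ry":0,"rz":0.06,"hand":1},{"dx":0,"dy":0,"dz":0,"rx":0,"ry":0,"rz":0,"hand":1}]'
cat > look.py <<'E'
import sys
from workcell import bot
from h import *
n=sys.argv[1];s=bot.observe();print({k:np.round(s[k],4).tolist() for k in ["clock","position","tool_rot","force","grip_width"]})
c=bot.get_calibration("wrist");p,d=bot.grab_frame("wrist");cv2.imwrite(f"pics/{n}.png",p[:,:,::-1]);np.save(n+".npy",d)
np.save(n+"c.npy",c,allow_pickle=True);print(c["origin"])
for t,z in [("rack_front",.039),("rack_mid",.039),("lever_top",.097),("bolt_tip",.02),("dock",0),("specimen_jar",0),("dropper",0),("tube_block",.008)]:
    for x in bot.tip_of("wrist",t)[:2]:print(t,np.round(x["centre"],1),round(x["score"],2),atz(c,x["centre"],z).round(4))
E
python3 look.py w2
```

```text
clock: 2.05
position: [0.3078, -0.2991, 0.2716]
tool_rot: [3.141, -0.0, 0.287]
force: [-0.3, -1.2, 0.2]
grip_width: 0.0004
clock: 3.05
position: [0.4176, -0.0489, 0.2994]
tool_rot: [-3.141, -0.001, 0.178]
force: [0.3, -1.0, -0.1]
grip_width: 0.0003
{'clock': 3.05, 'position': [0.4176, -0.0489, 0.2994], 'tool_rot': [-3.1412, -0.0006, 0.178], 'force': [0.2659, -0.9743, -0.1372], 'grip_width': 0.0003}
[ 0.48444801 -0.03571533  0.44313377]
rack_front [ 94.6 197.7] 0.79 [0.4976 0.0831 0.039 ]
rack_mid [ 19.2 197.8] 0.61 [0.5618 0.0899 0.039 ]
lever_top [ 21.4 337.1] 0.7 [ 0.5678 -0.0338  0.097 ]
```

View pics/w2.png

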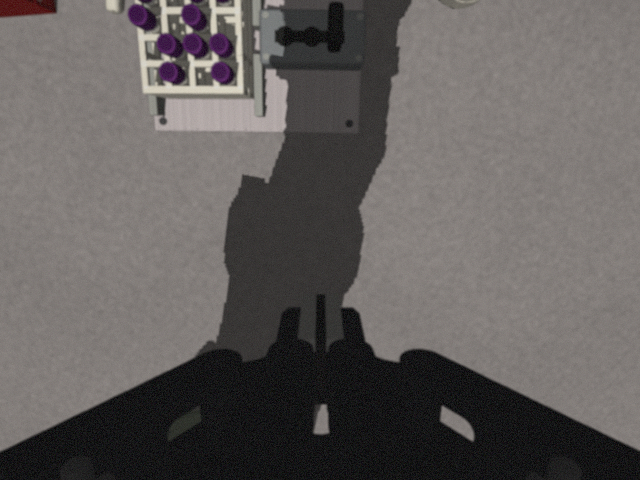

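The rack front edge is at about row 95 and columns 143–243. The lever paddle is at about (337,25), cut off by the top of the picture. I move forward for a fuller view.

```bash
python3 -m inch '[{"dx":27,"dy":-15,"dz":0,"rx":0,"ry":0,"rz":0,"hand":1},{"dx":27,"dy":-15,"dz":0,"rx":0,"ry":0,"rz":0,"hand":1},{"dx":27,"dy":-15,"dz":0,"rx":0,"ry":0,"rz":0,"hand":1},{"dx":27,"dy":-15,"dz":0,"rx":0,"ry":0,"rz":0,"hand":1},{"dx":0,"dy":0,"dz":0,"rx":0,"ry":0,"rz":0,"hand":1}]'
python3 look.py w3
```

```text
clock: 4.0
position: [0.5145, 0.0299, 0.2988]
tool_rot: [-3.14, -0.0, 0.179]
force: [-1.3, -0.3, 0.5]
grip_width: 0.0001
{'clock': 4.0, 'position': [0.5145, 0.0299, 0.2988], 'tool_rot': [-3.1399, -0.0003, 0.1795], 'force': [-1.3087, -0.3274, 0.4798], 'grip_width': 0.0001}
[0.58144392 0.04298782 0.44253033]
rack_front [209.4 268.6] 0.72 [0.4984 0.0808 0.039 ]
rack_front [ 13.2 472.2] 0.53 [ 0.7074 -0.0717  0.039 ]
rack_mid [141.7 265.5] 0.83 [0.563  0.0934 0.039 ]
rack_mid [ 78.1 186.2] 0.23 [0.6068 0.1743 0.039 ]
lever_top [165.3 409.2] 0.91 [ 0.5683 -0.0343  0.097 ]
bolt_tip [100.3 510.5] 0.31 [ 0.6452 -0.1352  0.02  ]
specimen_jar [100.3 512.6] 0.83 [ 0.6486 -0.1458  0.    ]
dropper [ 15.4 472.5] 0.71 [ 0.7178 -0.0836  0.    ]
dropper [210.5 269.7] 0.56 [0.4894 0.0831 0.    ]
tube_block [ 50.2 366.9] 0.75 [0.6658 0.0125 0.008 ]
```

View pics/w3.png

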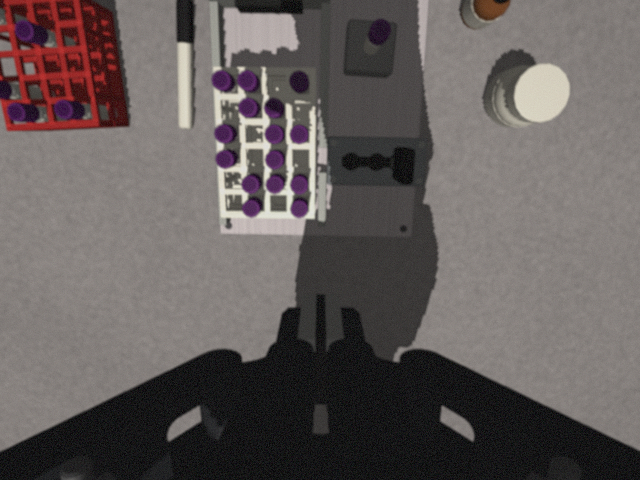

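The rack's top front edge runs from (220,217) to (315,219). The paddle is at (403,165), the plate's front corners are at (221,235) and (411,237), and the right rail is at columns 317–326. Next I convert these to world coordinates.

```bash
python3 - <<'E'
from h import *
c=np.load("w3c.npy",allow_pickle=True).item();d=np.load("w3.npy")
p=cv2.imread("pics/w3.png")[0:250,190:440];cv2.imwrite("pics/w3z.png",cv2.resize(p,None,fx=2.4,fy=2.4,interpolation=cv2.INTER_CUBIC))
def dp(r,col):
    o,u=ray(c,r,col);z=d[r,col];return (o+u*z).round(4)
for n,(r,q) in dict(plateL=(233,225),plateR=(234,408),leverT=(165,404),housing=(145,400),rrail1=(215,322),rrail2=(170,322),rackfl=(215,225),rackfr=(216,312),caps=(78,224),cap2=(208,300),lrail=(30,214),block=(60,350),jar=(90,545)).items():print(n,dp(r,q))
c2=np.load("w2c.npy",allow_pickle=True).item()
print("lever tri",tri([(c2,(21.4,337.1)),(c,(165.3,409.2))]))
print("rackfront tri",tri([(c2,(94.6,197.7)),(c,(209.4,268.6))]))
a,b=atz(c,(235,221),.008),atz(c,(237,411),.008);print(a,b,np.linalg.norm(a-b),np.degrees(np.arctan2(*(a-b)[[1,0]]))-90)
E
```

```text
plateL [0.4575 0.127  0.0078]
plateR [ 0.4928 -0.07    0.0095]
leverT [ 0.5678 -0.0296  0.0986]
housing [ 0.5831 -0.0328  0.0456]
rrail1 [0.5007 0.0269 0.0303]
rrail2 [0.544  0.0348 0.013 ]
rackfl [0.4929 0.1165 0.0723]
rackfr [0.506  0.0374 0.0708]
caps [0.6082 0.1251 0.1001]
cap2 [0.5171 0.0491 0.101 ]
lrail [0.6532 0.1557 0.0315]
block [0.6488 0.0281 0.0393]
jar [ 0.6518 -0.142   0.0686]
lever tri (array([ 0.56805043, -0.0340763 ,  0.09688615]), [array([-0.2,  0.4]), array([ 0.2, -0.4])])
rackfront tri (array([0.49820505, 0.08141303, 0.0417214 ]), [array([-0.6,  1. ]), array([ 0.6, -1. ])])
[0.45450595 0.13097835 0.008     ] [ 0.48974837 -0.07442232  0.008     ] 0.20840217373862435 9.735946014369844
```

View pics/w3z.png

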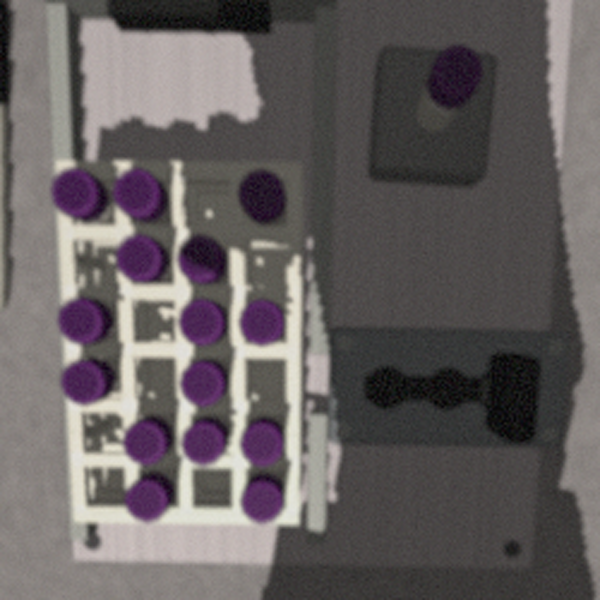

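```bash
python3 -m inch '[{"dx":-18,"dy":-17,"dz":20,"rx":0,"ry":0,"rz":0.01,"hand":1},{"dx":-18,"dy":-17,"dz":25,"rx":0,"ry":0,"rz":0,"hand":1},{"dx":-18,"dy":-16,"dz":25,"rx":0,"ry":0,"rz":0,"hand":1},{"dx":0,"dy":0,"dz":30,"rx":0,"ry":0,"rz":0,"hand":1},{"dx":0,"dy":0,"dz":30,"rx":0,"ry":0,"rz":0,"hand":1},{"dx":0,"dy":0,"dz":30,"rx":0,"ry":0,"rz":0,"hand":1},{"dx":0,"dy":0,"dz":30,"rx":0,"ry":0,"rz":0,"hand":1},{"dx":0,"dy":0,"dz":0,"rx":0,"ry":0.1,"rz":0,"hand":1},{"dx":0,"dy":0,"dz":0,"rx":0,"ry":0.1,"rz":0,"hand":1},{"dx":0,"dy":0,"dz":0,"rx":0,"ry":0.1,"rz":0,"hand":1}]'
cat > st.py <<'E'
from workcell import bot
import numpy as np
s=bot.observe();X,Y,Z=s["position"];t=.170;c,n=np.cos(t),np.sin(t)
F=s["force"];print("dock-frame TCP mm",np.round([(c*X+n*Y-.616)*1e3,(-n*X+c*Y+.0075)*1e3,Z*1e3],1),"F dock",np.round([c*F[0]+n*F[1],-n*F[0]+c*F[1],F[2]],1),"rot",np.round(s["tool_rot"],3),s["clock"])
E
python3 st.py
```

```text
clock: 5.45
position: [0.4526, 0.0646, 0.1102]
tool_rot: [3.134, -0.268, 0.165]
force: [1.3, -1.4, 0.7]
grip_width: 0.0
dock-frame TCP mm [-159.    -5.4  110.2] F dock [ 1.  -1.6  0.7] rot [ 3.134 -0.268  0.165] 5.45
```

```bash
python3 -m inch '[{"dx":-6,"dy":-3,"dz":19,"rx":0,"ry":0,"rz":0,"hand":1},{"dx":-6,"dy":-2,"dz":19,"rx":0,"ry":0,"rz":0,"hand":1},{"dx":-6,"dy":0,"dz":19,"rx":0,"ry":0,"rz":0,"hand":1},{"dx":-6,"dy":0,"dz":19,"rx":0,"ry":0,"rz":0,"hand":1},{"dx":0,"dy":0,"dz":0,"rx":0,"ry":0,"rz":0,"hand":1},{"dx":0,"dy":0,"dz":0,"rx":0,"ry":0,"rz":0,"hand":1}]'; python3 st.py
```

```text
clock: 6.05
position: [0.4642, 0.067, 0.0596]
tool_rot: [3.135, -0.219, 0.169]
force: [-0.4, 0.4, 0.2]
grip_width: -0.0001
dock-frame TCP mm [-147.2   -5.    59.6] F dock [-0.3  0.5  0.2] rot [ 3.135 -0.219  0.169] 6.05
```

```bash
python3 - <<'E'
from workcell import bot
print(bot.observe()["qpos"].round(3) if hasattr(bot.observe()["qpos"],'round') else bot.observe()["qpos"])
E
python3 -m inch '[{"dx":0,"dy":0,"dz":0,"rx":0,"ry":0,"rz":0,"hand":1}]';python3 st.py
```

```text
[-0.155  0.521 -0.173  2.301  0.84   0.162 -2.519]
clock: 6.15
position: [0.4643, 0.0671, 0.06]
tool_rot: [3.135, -0.22, 0.169]
force: [0.2, -0.3, 0.2]
grip_width: -0.0002
dock-frame TCP mm [-147.1   -4.9   60. ] F dock [ 0.2 -0.3  0.2] rot [ 3.135 -0.22   0.169] 6.15
```

```bash
python3 -m inch '[{"dx":0,"dy":0,"dz":0,"rx":0,"ry":-0.04,"rz":0,"hand":1},{"dx":0,"dy":0,"dz":0,"rx":0,"ry":-0.04,"rz":0,"hand":1},{"dx":0,"dy":0,"dz":0,"rx":0,"ry":-0.04,"rz":0,"hand":1},{"dx":0,"dy":0,"dz":0,"rx":0,"ry":0,"rz":0,"hand":1},{"dx":0,"dy":0,"dz":0,"rx":0,"ry":0,"rz":0,"hand":1}]';python3 st.py;  python3 -c "
from workcell import bot
print(bot.observe()['qpos'])"
```

```text
clock: 6.65
position: [0.4643, 0.0668, 0.0596]
tool_rot: [3.135, -0.101, 0.168]
force: [-1.3, 0.3, -0.2]
grip_width: -0.0001
dock-frame TCP mm [-147.1   -5.2   59.6] F dock [-1.3  0.5 -0.2] rot [ 3.135 -0.101  0.168] 6.65
[ 0.05136855  0.5636768  -0.42633742  2.19543124  0.66370404  0.40107227
 -2.31912058]
```

```bash
python3 -m inch '[{"dx":-1,"dy":-3,"dz":14,"rx":0,"ry":0,"rz":0,"hand":1},{"dx":-2,"dy":-2,"dz":14,"rx":0,"ry":0,"rz":0,"hand":1},{"dx":0,"dy":0,"dz":0,"rx":0,"ry":0,"rz":0,"hand":1},{"dx":0,"dy":0,"dz":0,"rx":0,"ry":0,"rz":0,"hand":1}]';python3 st.py;  python3 -c "
from workcell import bot
print(bot.observe()['qpos'])"; python3 look.py w4 | grep -v jar
```

```text
clock: 7.05
position: [0.4629, 0.072, 0.0315]
tool_rot: [3.135, -0.099, 0.17]
force: [0.1, 0.3, -0.8]
grip_width: 0.0001
dock-frame TCP mm [-147.6    0.2   31.5] F dock [ 0.2  0.3 -0.8] rot [ 3.135 -0.099  0.17 ] 7.05
[-0.02354387  0.61533084 -0.34794923  2.20690514  0.73298497  0.32915037
 -2.39800305]
{'clock': 7.05, 'position': [0.4629, 0.072, 0.0315], 'tool_rot': [3.1347, -0.0992, 0.1697], 'force': [0.1406, 0.3427, -0.8076], 'grip_width': 0.0001}
[0.51553694 0.08325996 0.18121178]
rack_front [228.3 320.8] 0.66 [0.4973 0.0789 0.039 ]
rack_mid [ 27.  321.1] 0.97 [0.5624 0.09   0.039 ]
```

View pics/w4.png

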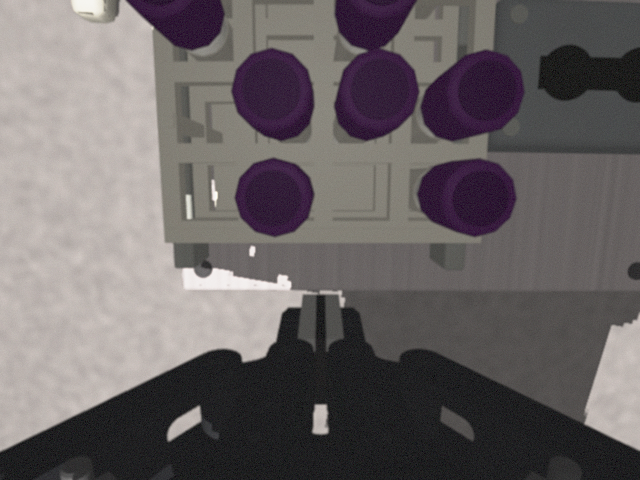

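The fingertips are centred at about column 320, in front of the rack's front edge at row 240. I push along +x.

```bash
python3 -m inch '[{"dx":6,"dy":0,"dz":0.6,"rx":0,"ry":0,"rz":0,"hand":1},{"dx":6,"dy":0,"dz":0.6,"rx":0,"ry":0,"rz":0,"hand":1},{"dx":5,"dy":0,"dz":0.5,"rx":0,"ry":0,"rz":0,"hand":1},{"dx":5,"dy":0,"dz":0.5,"rx":0,"ry":0,"rz":0,"hand":1},{"dx":5,"dy":0,"dz":0.5,"rx":0,"ry":0,"rz":0,"hand":1},{"dx":5,"dy":0,"dz":0.5,"rx":0,"ry":0,"rz":0,"hand":1},{"dx":5,"dy":0,"dz":0.5,"rx":0,"ry":0,"rz":0,"hand":1}]';python3 st.py
python3 -m inch '[{"dx":6,"dy":0,"dz":0.6,"rx":0,"ry":0,"rz":0,"hand":1},{"dx":6,"dy":0,"dz":0.6,"rx":0,"ry":0,"rz":0,"hand":1},{"dx":6,"dy":0,"dz":0.6,"rx":0,"ry":0,"rz":0,"hand":1},{"dx":6,"dy":0,"dz":0.6,"rx":0,"ry":0,"rz":0,"hand":1},{"dx":6,"dy":0,"dz":0.6,"rx":0,"ry":0,"rz":0,"hand":1}]';python3 st.py
```

```text
clock: 8.2
position: [0.5, 0.078, 0.0311]
tool_rot: [3.135, -0.099, 0.168]
force: [-3.0, 0.0, 2.3]
grip_width: 0.0001
dock-frame TCP mm [-110.    -0.2   31.1] F dock [-3.   0.5  2.3] rot [ 3.135 -0.099  0.168] 8.2
clock: 8.7
position: [0.5302, 0.0832, 0.0312]
tool_rot: [3.135, -0.099, 0.168]
force: [-2.5, -0.7, -0.7]
grip_width: -0.0
dock-frame TCP mm [-79.4  -0.2  31.2] F dock [-2.5 -0.3 -0.7] rot [ 3.135 -0.099  0.168] 8.7
```

Contact, with about 3 N of drag. I expect about 15 mm more, so I continue in small steps.

```bash
python3 -m inch '[{"dx":4,"dy":0,"dz":0.4,"rx":0,"ry":0,"rz":0,"hand":1},{"dx":4,"dy":0,"dz":0.4,"rx":0,"ry":0,"rz":0,"hand":1},{"dx":2,"dy":0,"dz":0.2,"rx":0,"ry":0,"rz":0,"hand":1},{"dx":0,"dy":0,"dz":0,"rx":0,"ry":0,"rz":0,"hand":1}]';python3 st.py; python3 -m inch '[{"dx":2,"dy":0,"dz":0.2,"rx":0,"ry":0,"rz":0,"hand":1},{"dx":0,"dy":0,"dz":0,"rx":0,"ry":0,"rz":0,"hand":1}]';python3 st.py; python3 look.py w5|grep rack
```

```text
clock: 9.1
position: [0.54, 0.0849, 0.0312]
tool_rot: [3.135, -0.1, 0.168]
force: [0.0, 0.7, 0.2]
grip_width: -0.0002
dock-frame TCP mm [-69.4  -0.2  31.2] F dock [0.1 0.6 0.2] rot [ 3.135 -0.1    0.168] 9.1
clock: 9.3
position: [0.5417, 0.0852, 0.0312]
tool_rot: [3.135, -0.099, 0.169]
force: [-1.7, -0.7, 0.5]
grip_width: -0.0001
dock-frame TCP mm [-67.7  -0.2  31.2] F dock [-1.8 -0.4  0.5] rot [ 3.135 -0.099  0.169] 9.3
rack_front [295.4 319.9] 0.62 [0.5521 0.0882 0.039 ]
rack_mid [106.8 319.5] 0.92 [0.6163 0.0992 0.039 ]
```

View pics/w5.png

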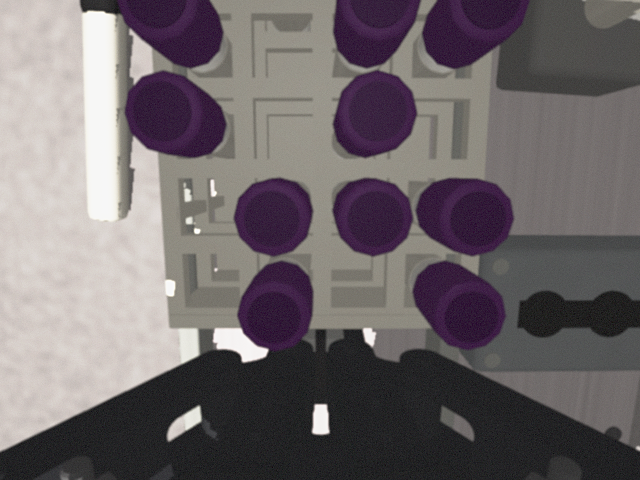

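```bash
for i in 1 2; do python3 -m inch '[{"dx":2,"dy":0,"dz":0.2,"rx":0,"ry":0,"rz":0,"hand":1},{"dx":0,"dy":0,"dz":0,"rx":0,"ry":0,"rz":0,"hand":1}]' >/dev/null;python3 st.py; done; python3 -m inch '[{"dx":1,"dy":0,"dz":0.1,"rx":0,"ry":0,"rz":0,"hand":1},{"dx":0,"dy":0,"dz":0,"rx":0,"ry":0,"rz":0,"hand":1}]' >/dev/null;python3 st.py
```

```text
dock-frame TCP mm [-65.8  -0.2  31.2] F dock [-1.5 -0.6  1.1] rot [ 3.135 -0.099  0.168] 9.95
dock-frame TCP mm [-63.6  -0.2  31.2] F dock [-2.3  0.7  0.9] rot [ 3.135 -0.099  0.168] 10.15
dock-frame TCP mm [-62.7  -0.2  31.2] F dock [-2.  -0.6  0.1] rot [ 3.135 -0.099  0.168] 10.35
```

```bash
python3 -m inch '[{"dx":1,"dy":0,"dz":0.1,"rx":0,"ry":0,"rz":0,"hand":1},{"dx":0,"dy":0,"dz":0,"rx":0,"ry":0,"rz":0,"hand":1}]' >/dev/null;python3 st.py; python3 -m inch '[{"dx":1,"dy":0,"dz":0.1,"rx":0,"ry":0,"rz":0,"hand":1},{"dx":0,"dy":0,"dz":0,"rx":0,"ry":0,"rz":0,"hand":1}]' >/dev/null;python3 st.py;python3 -m inch '[{"dx":1,"dy":0,"dz":0.1,"rx":0,"ry":0,"rz":0,"hand":1},{"dx":0,"dy":0,"dz":0,"rx":0,"ry":0,"rz":0,"hand":1}]' >/dev/null;python3 st.py
```

```text
dock-frame TCP mm [-62.1  -0.2  31.1] F dock [-6.   0.2  3. ] rot [ 3.135 -0.098  0.169] 10.55
dock-frame TCP mm [-62.   -0.3  30.9] F dock [-11.6  -0.    7.2] rot [ 3.135 -0.097  0.169] 10.75
dock-frame TCP mm [-61.8  -0.3  30.8] F dock [-16.8   1.6  10.4] rot [ 3.134 -0.095  0.169] 10.95
```

The rack is against the stop: force climbs with no further travel. I back off, then rise.

```bash
python3 -m inch '[{"dx":-3,"dy":0,"dz":-0.3,"rx":0,"ry":0,"rz":0,"hand":1},{"dx":-12,"dy":0,"dz":-1.2,"rx":0,"ry":0,"rz":0,"hand":1},{"dx":-15,"dy":0,"dz":-1.5,"rx":0,"ry":0,"rz":0,"hand":1},{"dx":-15,"dy":0,"dz":-1.5,"rx":0,"ry":0,"rz":0,"hand":1},{"dx":0,"dy":0,"dz":-20,"rx":0,"ry":0,"rz":0,"hand":1},{"dx":0,"dy":0,"dz":-30,"rx":0,"ry":0,"rz":0,"hand":1},{"dx":0,"dy":0,"dz":-30,"rx":0,"ry":-0.05,"rz":0,"hand":1},{"dx":0,"dy":12,"dz":-30,"rx":0,"ry":-0.05,"rz":0,"hand":1},{"dx":0,"dy":18,"dz":-30,"rx":0,"ry":0,"rz":0,"hand":1},{"dx":0,"dy":18,"dz":-30,"rx":0,"ry":0,"rz":0,"hand":1}]';python3 -m inch '[{"dx":0,"dy":18,"dz":-20,"rx":0,"ry":0,"rz":0,"hand":1},{"dx":0,"dy":0,"dz":0,"rx":0,"ry":0,"rz":0,"hand":1},{"dx":0,"dy":0,"dz":0,"rx":0,"ry":0,"rz":0,"hand":1}]';python3 st.py;python3 look.py w6
```

```text
clock: 11.95
position: [0.5041, 0.0307, 0.2025]
tool_rot: [3.136, -0.0, 0.168]
force: [0.0, -0.1, 0.0]
grip_width: 0.0002
clock: 12.25
position: [0.5068, 0.0134, 0.2213]
tool_rot: [3.135, -0.0, 0.167]
force: [-0.0, -0.9, -0.1]
grip_width: 0.0
dock-frame TCP mm [-114.2  -65.1  221.3] F dock [-0.2 -0.9 -0.1] rot [ 3.135 -0.     0.167] 12.25
{'clock': 12.25, 'position': [0.5068, 0.0134, 0.2213], 'tool_rot': [3.1351, -0.0003, 0.167], 'force': [-0.0101, -0.9472, -0.1176], 'grip_width': 0.0}
[0.57368589 0.02674999 0.36495581]
rack_front [140.  234.1] 0.84 [0.557  0.0891 0.039 ]
rack_front [160.1 404.5] 0.35 [ 0.5641 -0.0442  0.039 ]
rack_mid [ 47.9 230.6] 0.73 [0.622  0.0993 0.039 ]
lever_top [159.  409.5] 0.85 [ 0.567  -0.0347  0.097 ]
bolt_tip [ 56. 132.] 0.57 [0.6067 0.1791 0.02  ]
specimen_jar [ 77.2 529.5] 0.92 [ 0.6483 -0.1422  0.    ]
tube_block [ 16.1 353.4] 0.74 [0.666  0.0133 0.008 ]
```

View pics/w6.png

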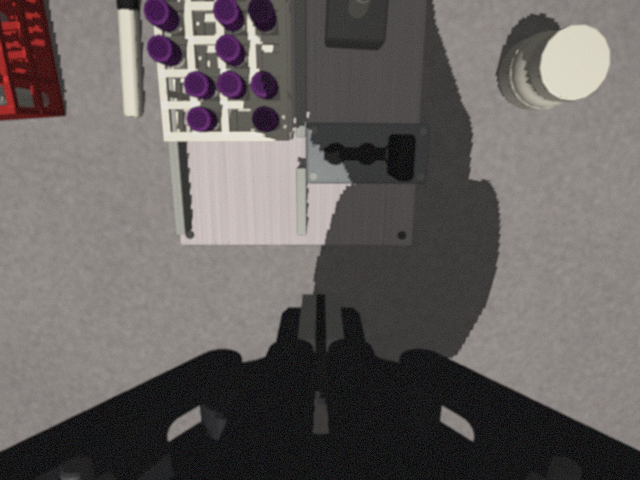

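The rack front measures −52 mm and the middle about +13.8 mm, so it is home. The paddle is at (400,157) in the picture, which is x −63, y −122.5 in the dock frame. I go behind it.

```bash
python3 -m inch '[{"dx":13,"dy":26,"dz":0,"rx":0,"ry":0,"rz":0,"hand":1},{"dx":13,"dy":26,"dz":0,"rx":0,"ry":0,"rz":0,"hand":1},{"dx":13,"dy":26,"dz":0,"rx":0,"ry":0,"rz":0,"hand":1},{"dx":12,"dy":26,"dz":0,"rx":0,"ry":0,"rz":0,"hand":1},{"dx":0,"dy":0,"dz":25,"rx":0,"ry":0,"rz":0,"hand":1},{"dx":0,"dy":0,"dz":25,"rx":0,"ry":0,"rz":0,"hand":1},{"dx":0,"dy":0,"dz":25,"rx":0,"ry":0,"rz":0,"hand":1},{"dx":0,"dy":0,"dz":0,"rx":0,"ry":0,"rz":0,"hand":1},{"dx":0,"dy":0,"dz":0,"rx":0,"ry":0,"rz":0,"hand":1}]';python3 st.py
```

```text
clock: 13.6
position: [0.5743, -0.0807, 0.1472]
tool_rot: [3.136, 0.001, 0.168]
force: [-0.2, -0.2, 0.6]
grip_width: -0.0002
dock-frame TCP mm [ -63.6 -169.2  147.2] F dock [-0.3 -0.2  0.6] rot [3.136e+00 1.000e-03 1.680e-01] 13.6
```

```bash
python3 -m inch '[{"dx":0,"dy":0,"dz":22,"rx":0,"ry":0,"rz":0,"hand":1},{"dx":0,"dy":0,"dz":22,"rx":0,"ry":0,"rz":0,"hand":1},{"dx":0,"dy":0,"dz":20,"rx":0,"ry":0,"rz":0,"hand":1},{"dx":0,"dy":0,"dz":18,"rx":0,"ry":0,"rz":0,"hand":1},{"dx":0,"dy":0,"dz":0,"rx":0,"ry":0,"rz":0,"hand":1}]';python3 st.py; python3 -m inch '[{"dx":0,"dy":-5,"dz":0,"rx":0,"ry":0,"rz":0,"hand":1},{"dx":0,"dy":-4,"dz":0,"rx":0,"ry":0,"rz":0,"hand":1},{"dx":0,"dy":-4,"dz":0,"rx":0,"ry":0,"rz":0,"hand":1},{"dx":0,"dy":-4,"dz":0,"rx":0,"ry":0,"rz":0,"hand":1},{"dx":0,"dy":0,"dz":0,"rx":0,"ry":0,"rz":0,"hand":1}]';python3 st.py;python3 look.py w7|grep lever
```

```text
clock: 14.1
position: [0.5741, -0.0815, 0.0645]
tool_rot: [3.135, 0.002, 0.168]
force: [-0.6, 0.4, -0.5]
grip_width: 0.0
dock-frame TCP mm [ -64.  -169.9   64.5] F dock [-0.6  0.5 -0.5] rot [3.135e+00 2.000e-03 1.680e-01] 14.1
clock: 14.6
position: [0.5716, -0.064, 0.0651]
tool_rot: [3.135, 0.0, 0.169]
force: [1.3, -0.7, -0.8]
grip_width: 0.0
dock-frame TCP mm [ -63.5 -152.3   65.1] F dock [ 1.1 -0.9 -0.8] rot [3.135 0.    0.169] 14.6
lever_top [358.4 221.6] 0.85 [ 0.5672 -0.0327  0.097 ]
```

View pics/w7.png

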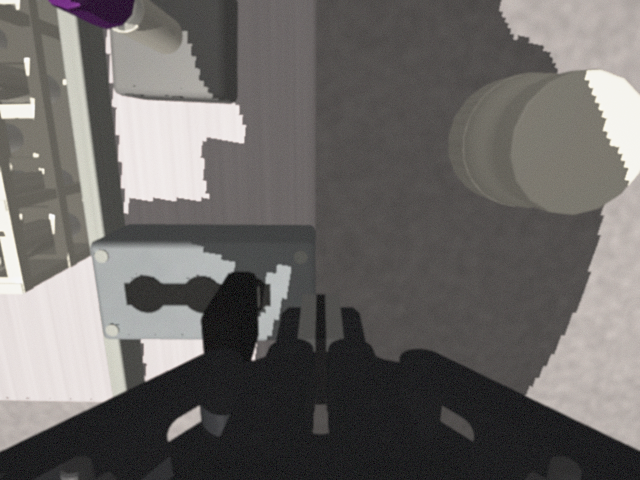

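The closed fingertips at (320,300) are just right of the paddle at (230,310), level with it. I push it.

```bash
python3 -m inch '[{"dx":0,"dy":-4,"dz":0,"rx":0,"ry":0,"rz":0,"hand":1},{"dx":0,"dy":-4,"dz":0,"rx":0,"ry":0,"rz":0,"hand":1},{"dx":0,"dy":-4,"dz":0,"rx":0,"ry":0,"rz":0,"hand":1},{"dx":0,"dy":-4,"dz":0,"rx":0,"ry":0,"rz":0,"hand":1}]'>/dev/null;python3 st.py; python3 -m inch '[{"dx":0,"dy":-4,"dz":0,"rx":0,"ry":0,"rz":0,"hand":1},{"dx":0,"dy":-4,"dz":0,"rx":0,"ry":0,"rz":0,"hand":1},{"dx":0,"dy":-4,"dz":0,"rx":0,"ry":0,"rz":0,"hand":1},{"dx":0,"dy":-4,"dz":0,"rx":0,"ry":0,"rz":0,"hand":1}]'>/dev/null;python3 st.py;python3 -m inch '[{"dx":0,"dy":-4,"dz":0,"rx":0,"ry":0,"rz":0,"hand":1},{"dx":0,"dy":-4,"dz":0,"rx":0,"ry":0,"rz":0,"hand":1},{"dx":0,"dy":0,"dz":0,"rx":0,"ry":0,"rz":0,"hand":1}]'>/dev/null;python3 st.py
```

```text
dock-frame TCP mm [ -63.8 -137.9   64.7] F dock [  0.  -11.4   0.6] rot [3.134e+00 1.000e-03 1.670e-01] 15.45
dock-frame TCP mm [ -63.6 -120.6   64.6] F dock [ 0.8 -1.8  0.9] rot [3.135 0.    0.168] 15.85
dock-frame TCP mm [ -63.7 -112.6   64.5] F dock [-0.2  0.7 -0.2] rot [3.135e+00 1.000e-03 1.680e-01] 16.15
```

```bash
for k in 1 2 3 4; do python3 -m inch '[{"dx":0,"dy":-3,"dz":0,"rx":0,"ry":0,"rz":0,"hand":1},{"dx":0,"dy":0,"dz":0,"rx":0,"ry":0,"rz":0,"hand":1}]'>/dev/null;python3 st.py; done; python3 look.py w8|grep lever
```

```text
dock-frame TCP mm [ -63.7 -109.6   64.4] F dock [-0.4 -0.6  0.5] rot [3.135e+00 1.000e-03 1.680e-01] 16.35
dock-frame TCP mm [ -63.7 -106.4   64.4] F dock [ 0.2  0.2 -0.1] rot [3.136e+00 1.000e-03 1.680e-01] 16.55
dock-frame TCP mm [ -63.7 -103.3   64.4] F dock [1.1 0.6 0.5] rot [3.136e+00 1.000e-03 1.690e-01] 16.75
dock-frame TCP mm [ -63.7 -100.4   64.4] F dock [-1.1  0.3 -0.2] rot [3.136e+00 1.000e-03 1.680e-01] 16.95
```

View pics/w8.png

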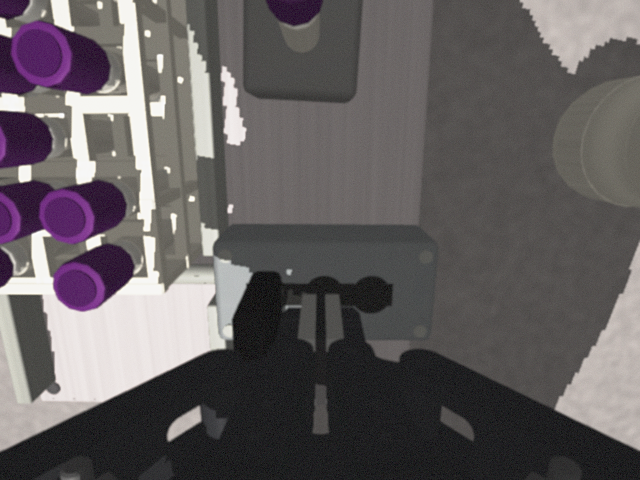

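The paddle at (257,315) has sprung ahead to the housing's rack side. I confirm the hard stop with a gentle touch.

```bash
for k in 1 2 3; do python3 -m inch '[{"dx":0,"dy":-2,"dz":0,"rx":0,"ry":0,"rz":0,"hand":1},{"dx":0,"dy":0,"dz":0,"rx":0,"ry":0,"rz":0,"hand":1}]'>/dev/null;python3 st.py; done
```

```text
dock-frame TCP mm [-63.7 -98.8  64.4] F dock [-0.3 -0.3  0.2] rot [3.135e+00 1.000e-03 1.680e-01] 17.6
dock-frame TCP mm [-63.7 -97.9  64.4] F dock [-0.1 -5.9  0.8] rot [3.134e+00 1.000e-03 1.670e-01] 17.8
dock-frame TCP mm [-63.8 -97.5  64.4] F dock [  0.3 -13.4   1.2] rot [3.132e+00 1.000e-03 1.660e-01] 18.0
```

Hard stop at −98, which is 44 mm from first contact. I retreat and check.

```bash
python3 -m inch '[{"dx":0,"dy":6,"dz":0,"rx":0,"ry":0,"rz":0,"hand":1},{"dx":0,"dy":10,"dz":0,"rx":0,"ry":0,"rz":0,"hand":1},{"dx":0,"dy":15,"dz":0,"rx":0,"ry":0,"rz":0,"hand":1},{"dx":0,"dy":15,"dz":-10,"rx":0,"ry":0,"rz":0,"hand":1},{"dx":0,"dy":0,"dz":-40,"rx":0,"ry":0,"rz":0,"hand":1},{"dx":0,"dy":0,"dz":-40,"rx":0,"ry":0,"rz":0,"hand":1},{"dx":-10,"dy":-20,"dz":-40,"rx":0,"ry":0,"rz":0,"hand":1},{"dx":-15,"dy":-20,"dz":-30,"rx":0,"ry":0,"rz":0,"hand":1},{"dx":-15,"dy":-20,"dz":0,"rx":0,"ry":0,"rz":0,"hand":1},{"dx":0,"dy":0,"dz":0,"rx":0,"ry":0,"rz":0,"hand":1}]'>/dev/null; python3 -m inch '[{"dx":-20,"dy":-20,"dz":0,"rx":0,"ry":0,"rz":0,"hand":1},{"dx":-20,"dy":-20,"dz":0,"rx":0,"ry":0,"rz":0,"hand":1},{"dx":0,"dy":0,"dz":0,"rx":0,"ry":0,"rz":0,"hand":1},{"dx":0,"dy":0,"dz":0,"rx":0,"ry":0,"rz":0,"hand":1}]'>/dev/null;python3 st.py; python3 look.py w9; python3 - <<'E'
from workcell import bot
import cv2
for n in["scene","side"]:
    p,d=bot.grab_frame(n);x0,y0=(270,170) if n=="scene" else (230,200)
    cv2.imwrite(f"pics/{n}9z.png",cv2.resize(p[y0:y0+140,x0:x0+140,::-1],None,fx=4.2,fy=4.2,interpolation=cv2.INTER_CUBIC))
E
```

```text
dock-frame TCP mm [-143.2  -40.7  224.1] F dock [ 0.5 -0.4  1. ] rot [3.135e+00 1.000e-03 1.680e-01] 19.4
{'clock': 19.4, 'position': [0.4741, 0.0325, 0.2241], 'tool_rot': [3.1349, 0.0007, 0.1676], 'force': [0.59, -0.291, 1.012], 'grip_width': 0.0001}
[0.54111997 0.04599508 0.36772888]
rack_front [101.2 263.5] 0.73 [0.5562 0.09   0.039 ]
rack_mid [  4.9 261.2] 0.72 [0.6218 0.1006 0.039 ]
lever_top [112.5 378.7] 0.64 [0.5591 0.0096 0.097 ]
bolt_tip [112.9 301.4] 0.92 [0.5533 0.061  0.02  ]
bolt_tip [ 39.2 560.9] 0.27 [ 0.6439 -0.1317  0.02  ]
dock [ 37.8 560.8] 0.16 [ 0.6508 -0.1415  0.    ]
specimen_jar [ 35.9 562.3] 0.97 [ 0.6524 -0.1423  0.    ]
specimen_jar [114.5 300.7] 0.26 [0.5526 0.0623 0.    ]
```

View pics/w9.png

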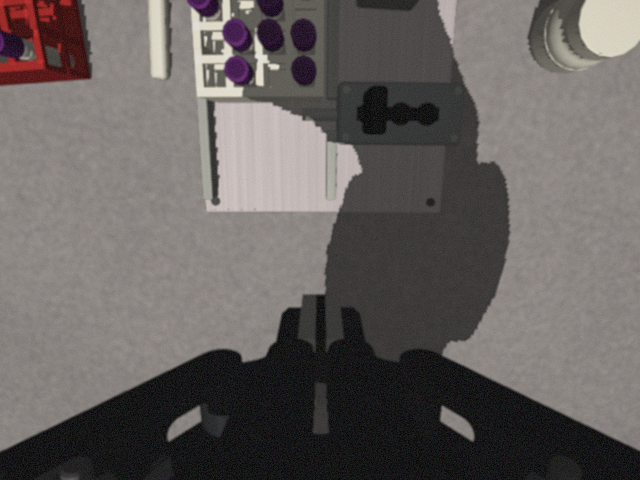

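View pics/side9z.png

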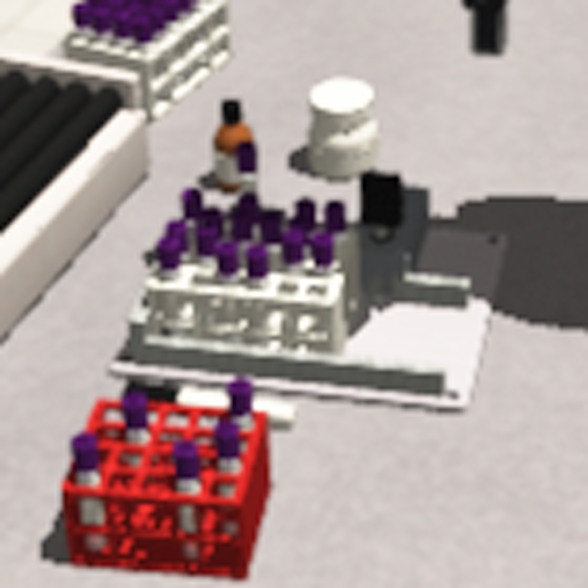

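The wrist view shows the bolt out across the channel at (303,113) and the paddle at (375,110). Lever y is about −77.5 mm and bolt tip y about −26 mm, against −78 and −27 expected. The bystanders look unmoved. I hand in.

```bash
python3 -c "
from workcell import bot
print(bot.job_done())"
```

```text
the job is handed in; nothing more can be done
None
```

The rack is fully home and the lever is at its second stop with the bolt across the rack. I handed the job in at about 19.5 s on the robot's clock, with the arm clear of everything.

- **Rack:** I pushed the front face with closed fingertips against about 3 N of drag, until it stopped dead on the back stop at up to 17 N. The first camera check after the push put the front face at x ≈ −52 mm (target −52) and the middle at about +14 mm (target +13). The last look agreed to about 1 mm.
- **Lever:** I pushed it past the first notch. It then sprang ahead to the second stop, which I confirmed with a 13 N touch. After I let go, the paddle was at y ≈ −77.5 mm (target −78) and the bolt tip at about −26 mm, 21 mm into the channel.
- **Bystanders:** The red rack, marker, jar and dropper look unmoved in the last wrist and side views. I did not measure them all again, and the tray and tip box were not in those views.
- **What went wrong:**
  - My first rows were refused for missing keys.
  - A 0.3 rad tool tilt ran two wrist joints up to their range limits, so I used 0.1 rad instead.
- **Unexplained reading:** During the last press the wrist force also showed about 10 N upward on the tool. The fingers were pressing the rack down rather than lifting it, and the rack did not visibly tip.

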